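# Take the child-resistant cap off the solvent bottle

## Task

The square bottle in the bench holder is closed with a child-resistant cap, which only clicks round if it is merely turned: press it down and, keeping it pressed, turn it anticlockwise (seen from above) until it is free, then lift it off. Press no harder than the cap needs, and do not pull the bottle up out of its holder. Set the cap down gently, top up, in the round glass dish, let it go, and leave the other things where they stand.

Things in the scene. Friction and masses are not known exactly. Their poses are not given: they have to be found in the camera images.
- bottle: square white plastic bottle, 58 x 58 mm, 72 mm high to the shoulder, rim 107.5 mm above its underside, 0.3 to 0.45 kg; stands loose (1 mm play each side) in the holder's pocket, which keeps it from turning. Thin walls: never load it on the holder with over 30 N, its weight included. Origin: centre of its underside; z up
- cap: round grey ribbed cap on the bottle, 41 mm in diameter, 35.5 mm high, 80 g; two raised arrows on top point the opening way, anticlockwise. Origin: centre of its lower edge, z up; on the closed bottle that is 88 mm above the bottle's underside. It is an outer shell with a hidden inner cap, locked under lugs on the neck; they come off together
- cap_top (a point): centre of the cap's flat top. Turned unpressed or pressed lightly, the shell only clicks round over the inner cap's 12 teeth (every 30 degrees). Pressed, it springs down 3 N per mm to a stop at 5.2 mm (16 N). How deep the teeth bite differs from cap to cap, 2 to 5 mm; teeth that meet crest on crest stop it sooner until it is turned a little. So press to 16 or 17 N and keep that up by force
- neck (a point): centre of the bottle's rim. Kept pressed, the shell turns idle for up to 40 degrees, then drives the inner cap against 0.1 to 0.25 N m and climbs with its steep thread, 1 mm per 13 degrees, so ease the hand up. After 30 degrees of inner-cap turn the lugs are clear; a stop is at 83. A shell turn of 75 to 80 degrees in all is right. Lift 22 mm to clear the neck; a white ring stays on it
- holder: grey metal bottle holder screwed to the bench: a pocket of 60 x 60 mm inside, walls 5 mm thick and 40 mm high, floor 5 mm thick, two screw flanges 120 mm over all. Origin: centre of its underside on the bench
- dish: small round clear glass petri dish, 60 mm outside, about 51 mm clear inside, rim 12 mm high, floor 2 mm thick, loose. Origin: centre of its underside; z up
- amber: brown dropper bottle with black top, 52 mm in diameter, 132 mm high, a bystander. Origin: centre of its underside
- lens_pack: flat grey-green paper pack, 60 x 95 x 14 mm, a bystander. Origin: centre of its underside
- beaker: small clear beaker, 53 mm in diameter, 68 mm high, a bystander. Origin: centre of its underside
There are look-alikes about, which are no part of the job. Of the things shaped like the part that bears cap, the grey one is meant.

How it is judged (in metres and radians):
On the way:
1. the cap is lifted clear of the neck, upright, with the bottle still down in its holder (z of cap in the frame of bottle above 0.112 m and angle between cap's own z axis and vertical below 0.35 rad and z of bottle in the frame of holder below 0.01 m), for 0.1 s.
At the end, for the whole second after the job is handed in: the cap stands top up on the floor of the dish (centre within 9 mm of the dish's, lower edge within 6 mm of its underside, tilt under 0.12 rad), at rest and released; the dish is flat on the bench; the bottle stands upright and fully down in its holder (horizontal distance between cap and dish below 0.009 m and z of cap in the frame of dish between -0.002 and 0.006 m and angle between cap's own z axis and vertical below 0.12 rad and angle between dish's own z axis and vertical below 0.05 rad and height (world z) of dish below 0.004 m and linear speed of cap below 0.02 m/s and contact force between the fingers and cap below 0.05 N and z of bottle in the frame of holder below 0.008 m and angle between bottle's own z axis and vertical below 0.06 rad); the robot touches nothing.
It fails at once if the bottle bears on its holder with more than 30 N, its weight included (contact force between bottle and holder above 30 N).
It fails at once if the bottle is pulled up out of its holder by more than 15 mm (z of bottle in the frame of holder above 0.02 m).
It fails at once if the cap is dropped: off the bottle, out of the fingers and more than 12 mm above the floor of the dish (contact force between the fingers and cap below 0.02 N and distance between cap and bottle above 0.115 m and height (world z) of cap above 0.016 m).
It fails at once if a bystander is moved more than 30 mm (distance of any of amber, lens_pack, beaker from where it was at the start of the episode above 0.03 m).
It also fails if it takes over 72 s, if anything falls off the work surface, if the arm or the gripper's body presses on something with over 40 N, if the wrist force passes 120 N, or if a joint passes its speed limit or range.

## Robot

A 7-joint arm with a two-finger parallel gripper is mounted at the origin on a cart in front of the work surface, level with it; the furniture and walls round the work are solid. World frame = base frame: x ahead of the robot, y to its left, z up, the work surface at z = 0. Lengths are in mm, angles in rad, forces in N, time in s.
With the tool pointing down it reaches from about 350 to 900 mm from the base axis. Payload 7.2 kg.
Tool frame: the origin (TCP) lies midway between the tips of the shut fingers; the grasp point (between the pads) lies 19 mm behind it (grip_depth is the distance from the TCP to the grasp point, in mm); x points along the fingers, z is the direction in which the jaws open and shut, and the axes are right-handed (so a half turn about x gives the same grasp; the last joint's range is limited). The gripper opens to 88 mm and grips with 3 to 60 N. Pads are 20 mm wide; open, the fingers measure 115 mm over their backs; the gripper's body (75 mm by 178 mm) begins 61 mm behind the grasp point.
Start: joints at [-1.191, 0.411, -0.013, 1.596, 0.006, 1.134, -0.082], TCP at [270.624, 563.375, 222.653] pointing down, gripper open.
Joint ranges: [-2.95, 2.95], [-0.29, 1.99], [-1.47, 1.44], [0.14, 2.54], [-1.03, 4.17], [0.13, 1.85], [-2.86, 2.86]. Speed limits (rad/s): [2.39, 2.39, 3.01, 3.01, 3.14, 3.14, 3.14].

## Interface

Orientations are given as a unit quaternion [x, y, z, w].
In Python, from bench import * gives the robot as it stands. The module is installed in compiled form; this text tells all that it offers.
- The arm moves only by the tool carry_out, never from a script. Its argument "moves" is a list of rows, each a list of 6 numbers: the shift along the world's x, y, z in m, then the turn, a rotation vector about the world's x, y, z in degrees. In form: [[x, y, z, ax, ay, az], ...]. A call has 1 to 8 rows; each row shifts and turns the commanded pose from where the row before left it; what a row does not reach is not made up. A row lasts 1/10 s, in which the tool goes at most 50 mm and 8.59 degrees, less where a joint would pass 70% of its speed; a pose out of reach is approached as far as the arm can. A call is refused whole if a number of a shift passes 0.05 or a number of a turn 8.59, either way. A call with a gripper value outside its range is refused whole. "hand" is the finger opening in m, from 0 to 0.0878, set as the call begins (left out, the last holds). The fingers move at their own pace and stop on an object; the grip force is fixed at half the most. Time passes only in rows, so rows that do not move let the fingers close. It gives the time, the measured TCP pose, the force and the opening at its end, in the units of the state.
- read_state(): the state, without advancing time (a new reading comes with each control period).
- camera(name): name is "side" or "top"; returns (picture, depth): 420x560x3 uint8, blue, green, red; 420x560 float32, mm along the optical axis (not along the pixel's ray), 0 where there is no reading.
- calibration(name): a dict with "fx", "fy", "cx", "cy" (pixels), "rvec" (rotation vector, rad) and "tvec" (3), from world to camera coordinates, as OpenCV has them. Camera axes: x right, y down, z forward; pixel columns grow to the right and rows downward; lengths in mm; the calibration is good to about 2 mm. A picture is of the moment at which its call begins. calibration takes no time and is no camera call.
- job_done(): hands the job in, once; it reports no verdict.
Trained networks look in the newest picture that a camera, given by its name, has taken for a name from the list of things; names that differ only in an ending like _2 or _b are one class to them, and where a whole thing is asked for, a point or a joint stands for the part that bears it (a point fixed in the world has none). Each returns a list of dicts, best first, with "score" (0 to 1); they miss things now and then, are a little off and sometimes report something else, mostly with a low value. They report only what shows in the picture. A call takes as long as a camera call. They do not tell look-alikes from the thing itself.
- look_for(camera, target): "centre" ([column, row] in pixels, amid what is visible of it).
- mark_of(camera, target): "centre" ([column, row] in pixels: a listed point, or the origin of a listed thing).
The state is a dict: "time": time; "joint_pos": joint angles; "joint_vel": joint speeds; "tau": joint torques, N m; "tcp_pos": TCP position; "ee_rot": TCP orientation; "contact_force": force on the tool from outside, world axes, zero at the start; "torque": the same for the moment, N m; "grip_width": finger opening in mm.
Only numpy, scipy, OpenCV 4.12 (cv2) and the standard library are available. Lean on these libraries where they do the work, as an engineer would, in place of code of your own. Each camera call takes 0.05 s, during which the arm holds its last target.

## Working session

There is one attempt and no reset: what is moved stays moved. The work goes in short steps, Python scripts to look and compute and a tool call to move; the robot and the scene stay as the last step left them, time stands still between calls to the robot, and variables do not carry over. Pictures are saved under pics/ and viewed, and the job is handed in when it is done.

Besides the shell and the picture viewer there is one more tool, called as a command line: name --pt "numbers of a row" for each row, then --argument value for the rest. carry_out: Moves the arm, as the interface text tells. Its arguments: {"type":"object","properties":{"moves":{"type":"array","items":{"type":"array","items":{"type":"number"}}},"hand":{"type":"number"}},"required":["moves"]}

```bash
mkdir -p pics
cat > h.py <<'E'
from bench import *
import numpy as np, cv2
def proj(name,p):
    c=calibration(name);K=np.array([[c['fx'],0,c['cx']],[0,c['fy'],c['cy']],[0,0,1.]])
    return cv2.projectPoints(np.array(p,float).reshape(-1,3),np.array(c['rvec'],float),np.array(c['tvec'],float),K,None)[0].reshape(-1,2)
def ray(name,uv):
    c=calibration(name);R=cv2.Rodrigues(np.array(c['rvec'],float))[0];t=np.array(c['tvec'],float).ravel()
    d=R.T@np.array([(uv[0]-c['cx'])/c['fx'],(uv[1]-c['cy'])/c['fy'],1.]);return -R.T@t,d
def at_z(name,uv,z):
    o,d=ray(name,uv);return o+d*(z-o[2])/d[2]
def at_d(name,uv,D):
    o,d=ray(name,uv);return o+d*D
E
python3 - <<'E'
from h import *
s=read_state();print({k:np.round(v,3).tolist() for k,v in s.items()})
for n in ('top','side'):
    im,d=camera(n);cv2.imwrite(f'pics/{n}0.png',im);np.save(f'{n}0.npy',d)
    print(n,ray(n,(280,210)))
    for t in ('cap','dish','bottle','cap_top','holder'):
        print(n,t,[(np.round(r['centre']).tolist(),round(r['score'],2)) for r in mark_of(n,t)])
E
```

```text
{'time': 0.0, 'joint_pos': [-1.191, 0.412, -0.013, 1.597, 0.006, 1.134, -0.082], 'joint_vel': [-0.0, 0.0, 0.0, 0.001, -0.001, 0.001, -0.001], 'tau': [0.001, -58.794, 0.642, -29.109, -0.054, 0.018, 0.0], 'tcp_pos': [270.464, 562.91, 221.848], 'ee_rot': [-0.377, 0.599, 0.376, 0.598], 'contact_force': [0.19, -0.214, -1.065], 'torque': [0.035, -0.014, 0.037], 'grip_width': 87.681}
top (array([ 456.65046087,  129.69259977, 1178.52222363]), array([ 0.10336535,  0.02723005, -0.99448909]))
top cap [([375.0, 229.0], 0.83), ([426.0, 234.0], 0.74), ([319.0, 253.0], 0.61), ([344.0, 187.0], 0.61)]
top dish [([200.0, 249.0], 0.72)]
top bottle [([369.0, 231.0], 0.97)]
top cap_top [([427.0, 241.0], 0.79), ([347.0, 184.0], 0.69), ([376.0, 224.0], 0.65), ([319.0, 258.0], 0.6)]
top holder [([367.0, 230.0], 0.69)]
side (array([-113.96526324, 1204.32082025,  591.72921798]), array([ 0.49684933, -0.7900334 , -0.35936217]))
side cap [([279.0, 230.0], 0.6), ([318.0, 249.0], 0.46), ([341.0, 221.0], 0.44)]
side dish [([250.0, 288.0], 0.67)]
side bottle [([314.0, 226.0], 0.42)]
side cap_top [([279.0, 215.0], 0.65), ([317.0, 233.0], 0.48), ([342.0, 207.0], 0.44)]
side holder [([317.0, 226.0], 0.87)]
```

View pics/top0.png

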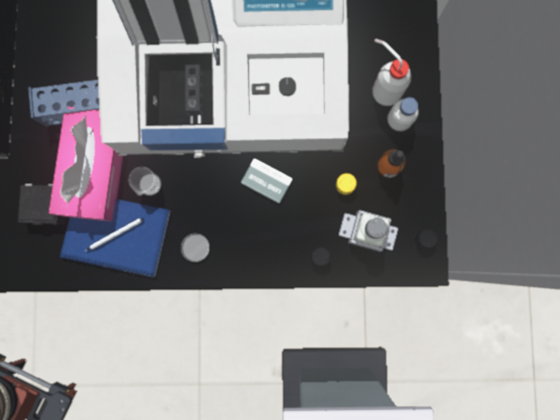

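View pics/side0.png

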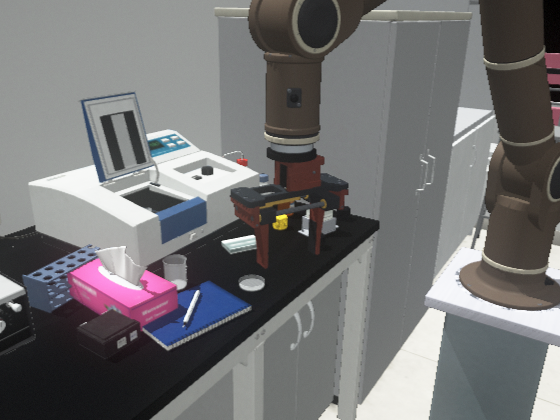

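Run:
```python
from h import *
im=cv2.imread('pics/top0.png');d=np.load('top0.npy')
a=cv2.resize(im[190:280,320:440],None,fx=5,fy=5,interpolation=cv2.INTER_CUBIC)
b=cv2.resize(im[225:275,170:220],None,fx=4,fy=4,interpolation=cv2.INTER_CUBIC)
cv2.imwrite('pics/z1.png',a);cv2.imwrite('pics/z2.png',b)
for uv in [(376,227),(376,222),(380,230),(358,226),(195,248),(320,257),(427,239),(391,160)]:
    print(uv,d[uv[1],uv[0]],np.round(at_d('top',uv,d[uv[1],uv[0]]),1))
print(calibration('top'))
# all points with z>115 near bottle
P=[]
for v in range(200,260):
    for u in range(340,410):
        p=at_d('top',(u,v),d[v,u]); P.append(np.r_[p,u,v])
P=np.array(P);
m=(P[:,2]>110)&(P[:,2]<145);q=P[m];print('captop',len(q),q.mean(0).round(1),q.min(0).round(1),q.max(0).round(1))
r=cv2.minAreaRect(q[:,:2].astype(np.float32));print(r)
m=(P[:,2]>70)&(P[:,2]<82);q=P[m];print('shoulder',len(q),q.mean(0).round(1),cv2.minAreaRect(q[:,:2].astype(np.float32)))
m=(P[:,2]>2.5)&(P[:,2]<20);q=P[m];print('fl',len(q),q.mean(0).round(1),cv2.minAreaRect(q[:,:2].astype(np.float32)))
P=[]
for v in range(225,272):
    for u in range(172,220):
        P.append(np.r_[at_d('top',(u,v),d[v,u]),u,v])
P=np.array(P);q=P[(P[:,2]>1.2)&(P[:,2]<25)];print('dish',len(q),q.mean(0).round(1),cv2.minEnclosingCircle(q[:,:2].astype(np.float32)))
```

```text
(376, 227) 1049.589 [529.4 -28.3 129.9]
(376, 222) 1048.8469 [539.  -28.3 131.6]
(380, 230) 1049.5605 [523.5 -36.  129.3]
(358, 226) 1127.5209 [537.4  -2.4  52.5]
(195, 248) 1179.4973 [498.5 349.3  -1.2]
(320, 257) 1134.8519 [474.2  77.9  39.4]
(427, 239) 1138.638 [ 508.7 -149.1   37.5]
(391, 160) 1099.1337 [668.4 -68.5  93.7]
{'fx': 538.5212277876706, 'fy': 538.5212277876706, 'cx': 291.0687462881282, 'cy': 211.86174925146062, 'rvec': array([ 2.1500058 , -2.18322223,  0.09999065]), 'tvec': array([ 146.22006189,  569.56404847, 1126.26858858])}Traceback (most recent call last):
  File "<stdin>", line 13, in <module>
  File "h.py", line 12, in at_d
    o,d=ray(name,uv);return o+d*D
        ~~~^^^^^^^^^
  File "h.py", line 7, in ray
    c=calibration(name);R=cv2.Rodrigues(np.array(c['rvec'],float))[0];t=np.array(c['tvec'],float).ravel()
ValueError: time passes only in moves, steps and waits
```

```bash
python3 -c "
import cv2,numpy as np
a=cv2.imread('pics/z1.png');b=cv2.imread('pics/z2.png');c=np.zeros((450,800,3),np.uint8);c[:,:600]=a;c[:200,600:]=b;cv2.imwrite('pics/z.png',c)"
```

```text
(no output)
```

View pics/z.png

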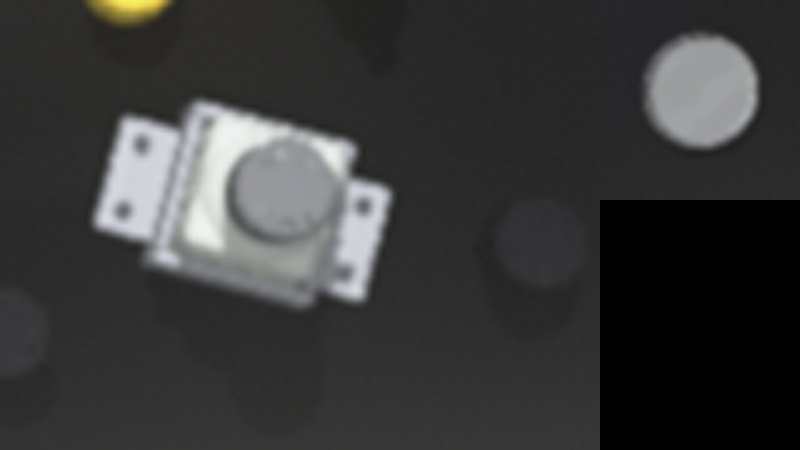

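```bash
python3 - <<'E'
import re
s=open('h.py').read()
s=s.replace("def proj","_c={}\n_cal=calibration\ndef calibration(n):\n    if n not in _c:_c[n]=_cal(n)\n    return _c[n]\ndef proj",1)
open('h.py','w').write(s)
E
python3 - <<'E'
from h import *
im=cv2.imread('pics/top0.png');d=np.load('top0.npy')
def pts(u0,u1,v0,v1): return np.array([np.r_[at_d('top',(u,v),d[v,u]),u,v] for v in range(v0,v1) for u in range(u0,u1)])
P=pts(340,410,200,260)
for lo,hi in((120,140),(70,84),(2.5,20)):
    q=P[(P[:,2]>lo)&(P[:,2]<hi)];print(lo,len(q),q.mean(0).round(1),np.median(q[:,2]),cv2.minAreaRect(q[:,:2].astype(np.float32)),cv2.minEnclosingCircle(q[:,:2].astype(np.float32)))
# cap by intensity: project cap circle at z 128
print('captop z128.5',at_z('top',(376.8,227.4),128.5).round(1))
fl=[at_z('top',(320+x/5-.4,190+y/5-.4),5).round(1) for x,y in((142,145),(122,210),(364,206),(345,272))]
print('screws',fl,np.mean(fl,0))
P=pts(172,220,225,272);q=P[P[:,2]>P[:,2].min()+0];print('bench z',np.percentile(P[:,2],[5,50,95]))
for lo in(3,5):
    q=P[P[:,2]>lo];print('dish',len(q),q.mean(0).round(1),cv2.minEnclosingCircle(q[:,:2].astype(np.float32)) if len(q) else '')
g=cv2.cvtColor(im,cv2.COLOR_BGR2GRAY)[225:275,170:220];m=(g>90).astype(np.uint8)
v,u=np.nonzero(m);c=(u.mean()+170,v.mean()+225);print('dishpix',c,len(u),at_z('top',c,0).round(1),at_z('top',c,12).round(1), 'r px',np.sqrt(len(u)/np.pi))
for n in('side',):
  print([at_z('side',(250,288),0).round(1)])
E
```

```text
120 349 [529.4 -30.1 128.2 376.8 227. ] 128.36923175638094 ((529.7218627929688, -30.584819793701172), (39.69851303100586, 39.637184143066406), 88.54710388183594) ((529.741943359375, -30.47004508972168), 20.902074813842773)
70 355 [526.3 -23.6  77.1 369.9 230.4] 76.91379503273652 ((529.8364868164062, -30.612506866455078), (58.24143600463867, 57.694358825683594), 73.7358169555664) ((529.3564453125, -30.216171264648438), 36.707096099853516)
2.5 799 [532.7 -36.4   4.8 371.1 229.6] 3.976734148354126 ((533.092529296875, -44.2325439453125), (152.23822021484375, 129.30116271972656), 89.01629638671875) ((532.3642578125, -43.882564544677734), 97.78752899169922)
captop z128.5 [528.7 -30.  128.5]
screws [array([557.4,  13.4,   5. ]), array([529.1,  22.9,   5. ]), array([529.2, -82.5,   5. ]), array([500.6, -73.3,   5. ])] [529.075 -29.875   5.   ]
bench z [-2.90884118  0.99951694  6.28673552]
dish 498 [497.  342.5  31.3 195.3 248.2] ((493.639404296875, 264.7500915527344), 140.03123474121094)
dish 190 [497.1 334.   75.8 195.5 247.5] ((482.6301574707031, 263.3141174316406), 136.12371826171875)
dishpix (np.float64(195.0421393841167), np.float64(247.30145867098867)) 617 [500.  348.9   0. ] [499.6 346.7  12. ] r px 14.01417852659937
[array([492.7, 362.2,   0. ])]
```

Run:
```python
from h import *
from scipy.spatial.transform import Rotation as R
print(R.from_quat(read_state()['ee_rot']).as_matrix().round(3))
```

```text
[[ 0.    -0.901  0.433]
 [ 0.     0.433  0.901]
 [-1.    -0.     0.   ]]
```

carry_out --pt "0.0185 -0.0424 0 0 0 -7.66" --pt "0.0185 -0.0424 0 0 0 -7.66" --pt "0.0185 -0.0424 0 0 0 -7.66" --pt "0.0185 -0.0424 0 0 0 -7.66" --pt "0.0185 -0.0424 0 0 0 -7.66" --pt "0.0185 -0.0424 0 0 0 -7.66" --pt "0.0185 -0.0424 0 0 0 -7.66" --pt "0.0185 -0.0424 0 0 0 -7.66"

```text
time: 1.4
tcp_pos: [419.1, 222.5, 223.0]
ee_rot: [-0.017, 0.707, 0.017, 0.707]
contact_force: [1.5, 0.8, -0.5]
grip_width: 87.6
```

carry_out --pt "0.0185 -0.0424 0 0 0 -7.66" --pt "0.0185 -0.0424 0 0 0 -7.66" --pt "0.0185 -0.0424 0 0 0 -7.66" --pt "0.0185 -0.0424 0 0 0 -7.66" --pt "0.0185 -0.0424 0 0 0 -7.66" --pt "0.0185 -0.0424 0 0 0 -7.66" --pt "0 0 0 0 0 0" --pt "0 0 0 0 0 0"

```text
time: 2.2
tcp_pos: [529.7, -31.2, 222.6]
ee_rot: [0.259, 0.658, -0.259, 0.658]
contact_force: [0.7, 0.9, 0.0]
grip_width: 87.8
```

Run:
```python
from h import *
from scipy.spatial.transform import Rotation as R
s=read_state();M=R.from_quat(s['ee_rot']).as_matrix()
print(s['time'],s['tcp_pos'],s['joint_pos'],s['contact_force'],np.degrees(np.arctan2(M[1,2],M[0,2])),M.round(3))
im,d=camera('side');cv2.imwrite('pics/side1.png',im)
im=im;cv2.imwrite('pics/side1z.png',cv2.resize(im[130:300,200:400],None,fx=3,fy=3,interpolation=cv2.INTER_CUBIC))
print(proj('side',[[529.2,-30.1,128.5],[529.2,-30.1,0],[500,348,0]]))
for t in('cap_top','bottle','dish'):print(t,mark_of('side',t))
```

```text
2.2 [529.68547455 -31.20450593 222.56362534] [-0.52897459  0.27427793  0.6116049   1.85617906 -0.17830366  1.06593491
 -0.59873507] [0.67828133 0.85043432 0.04761103] -43.0031869867007 [[-0.     0.682  0.731]
 [-0.     0.731 -0.682]
 [-1.    -0.     0.   ]]
[[320.26375142 187.36803807]
 [318.20532665 229.10403931]
 [251.03710095 284.58398802]]
cap_top [{'centre': [316.0, 190.1], 'score': 0.69}, {'centre': [343.5, 204.1], 'score': 0.54}, {'centre': [279.4, 213.3], 'score': 0.53}, {'centre': [318.1, 235.7], 'score': 0.49}]
bottle [{'centre': [316.0, 225.5], 'score': 0.96}]
dish [{'centre': [249.9, 289.5], 'score': 0.76}]
```

View pics/side1z.png

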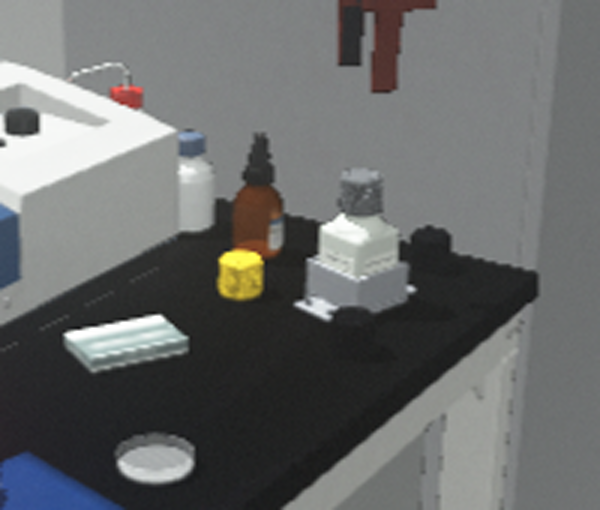

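carry_out --pt "-0.0005 0.001 -0.03 0 0 0" --pt "0 0 -0.03 0 0 0" --pt "0 0 -0.025 0 0 0" --pt "0 0 -0.015 0 0 0" --pt "0 0 -0.01 0 0 0" --pt "0 0 -0.0055 0 0 0" --pt "0 0 0 0 0 0" --pt "0 0 0 0 0 0"

```text
time: 3.2
tcp_pos: [529.6, -29.0, 107.8]
ee_rot: [0.259, 0.658, -0.258, 0.658]
contact_force: [-0.3, 0.7, 0.1]
grip_width: 87.7
```

carry_out --pt "0 -0.001 -0.001 0 0 0" --pt "0 0 0 0 0 0" --pt "0 0 0 0 0 0" --pt "0 0 0 0 0 0" --hand 0.05

```text
time: 3.6
tcp_pos: [529.3, -30.2, 106.4]
ee_rot: [0.259, 0.658, -0.258, 0.658]
contact_force: [-0.2, 0.5, 0.3]
grip_width: 59.0
```

Run:
```python
from h import *
s=read_state();print(s['tcp_pos'],s['contact_force'],s['torque'],s['grip_width'])
im,d=camera('top');cv2.imwrite('pics/t2.png',cv2.resize(im[170:290,300:450],None,fx=4,fy=4,interpolation=cv2.INTER_CUBIC))
im,d=camera('side');cv2.imwrite('pics/s2.png',cv2.resize(im[130:260,250:400],None,fx=4,fy=4,interpolation=cv2.INTER_CUBIC))
```

```text
[529.25067121 -30.23287996 106.35509522] [-0.20907943  0.53129509  0.26036119] [-0.04711972  0.16568152  0.00954359] 59.04145250055009
```

View pics/s2.png

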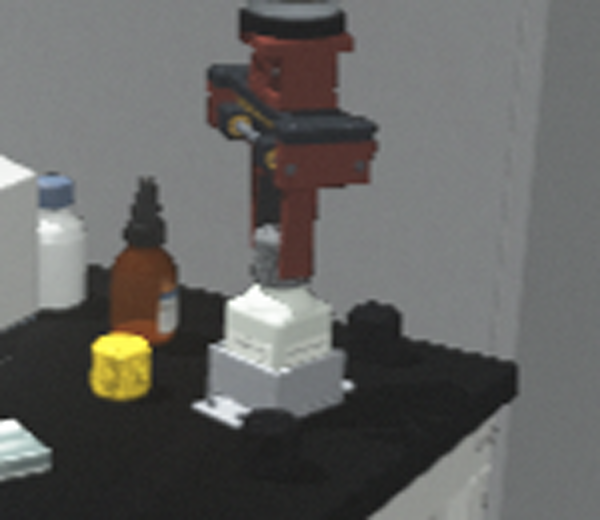

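carry_out --pt "0 0 0.0005 0 0 0" --pt "0 0 0 0 0 0" --pt "0 0 0 0 0 0" --pt "0 0 0 0 0 0" --pt "0 0 0 0 0 0" --hand 0.03

```text
time: 4.2
tcp_pos: [529.3, -30.4, 106.7]
ee_rot: [0.259, 0.658, -0.259, 0.658]
contact_force: [-0.1, -1.2, 0.8]
grip_width: 41.1
```

carry_out --pt "0 0 -0.001 0 0 0" --pt "0 0 0 0 0 0"

```text
time: 4.4
tcp_pos: [529.4, -30.4, 105.8]
ee_rot: [0.259, 0.658, -0.259, 0.658]
contact_force: [-0.0, -0.7, 2.4]
grip_width: 41.3
```

carry_out --pt "0 0 -0.001 0 0 0" --pt "0 0 -0.001 0 0 0" --pt "0 0 0 0 0 0"

```text
time: 4.7
tcp_pos: [529.5, -30.3, 104.1]
ee_rot: [0.259, 0.658, -0.258, 0.658]
contact_force: [-1.1, -1.0, 8.3]
grip_width: 41.4
```

carry_out --pt "0 0 -0.001 0 0 0" --pt "0 0 0 0 0 0"

```text
time: 4.9
tcp_pos: [529.5, -30.3, 103.3]
ee_rot: [0.259, 0.658, -0.258, 0.658]
contact_force: [-1.0, -0.8, 10.4]
grip_width: 41.4
```

carry_out --pt "0 0 -0.001 0 0 0" --pt "0 0 0 0 0 0"

```text
time: 5.1
tcp_pos: [529.5, -30.4, 102.9]
ee_rot: [0.259, 0.658, -0.258, 0.658]
contact_force: [-2.3, -0.3, 17.7]
grip_width: 41.2
```

carry_out --pt "0 0 -0.0005 0 0 0" --pt "0 0 0 0 0 0"

```text
time: 5.3
tcp_pos: [529.6, -30.3, 102.7]
ee_rot: [0.259, 0.658, -0.258, 0.658]
contact_force: [-5.2, -0.6, 19.4]
grip_width: 41.2
```

carry_out --pt "-0.0002 0 0.0004 0 0 3" --pt "0 0 0 0 0 3" --pt "0 0 0 0 0 0"

```text
time: 5.6
tcp_pos: [529.4, -30.2, 102.6]
ee_rot: [0.224, 0.671, -0.223, 0.671]
contact_force: [-1.5, -1.4, 11.7]
grip_width: 41.3
```

carry_out --pt "0 0 -0.0008 0 0 2" --pt "0 0 0 0 0 0"

```text
time: 5.8
tcp_pos: [529.3, -30.2, 101.8]
ee_rot: [0.212, 0.674, -0.211, 0.675]
contact_force: [-2.7, -0.6, 14.6]
grip_width: 41.2
```

carry_out --pt "0 0 -0.0006 0 0 2" --pt "0 0 0 0 0 0"

```text
time: 6.0
tcp_pos: [529.3, -30.2, 101.4]
ee_rot: [0.2, 0.678, -0.199, 0.679]
contact_force: [-3.3, 0.1, 15.9]
grip_width: 41.2
```

carry_out --pt "0 0 -0.0002 0 0 3" --pt "0 0 0 0 0 3" --pt "0 0 0 0 0 0"

```text
time: 6.3
tcp_pos: [529.3, -30.1, 101.2]
ee_rot: [0.164, 0.688, -0.163, 0.688]
contact_force: [-3.4, 0.4, 16.1]
grip_width: 41.3
```

carry_out --pt "0 0 0 0 0 4" --pt "0 0 0 0 0 4" --pt "0 0 0 0 0 0"

```text
time: 6.6
tcp_pos: [529.6, -30.2, 101.3]
ee_rot: [0.116, 0.697, -0.115, 0.698]
contact_force: [-3.1, -0.5, 15.6]
grip_width: 41.2
```

Run:
```python
from h import *
s=read_state();print(s['tcp_pos'],s['contact_force'],s['torque'])
```

```text
[529.60600666 -30.20666085 101.33534459] [-3.0534257  -0.49920686 15.60904693] [-0.11065587  0.77225527 -0.17716889]
```

carry_out --pt "0 0 0 0 0 3" --pt "0 0 0 0 0 3" --pt "0 0 0 0 0 0"

```text
time: 6.9
tcp_pos: [529.6, -30.2, 101.4]
ee_rot: [0.079, 0.702, -0.079, 0.703]
contact_force: [-3.4, -0.6, 16.2]
grip_width: 41.3
```

```bash
cat > st.py <<'E'
from h import *
from scipy.spatial.transform import Rotation as R
s=read_state();M=R.from_quat(s['ee_rot']).as_matrix()
print(round(s['time'],2),np.round(s['tcp_pos'],2),np.round(s['contact_force'],2),np.round(s['torque'],2),'yaw',np.degrees(np.arctan2(M[1,2],M[0,2])).round(1))
E
python3 st.py
```

```text
6.9 [529.57 -30.18 101.37] [-3.41 -0.58 16.22] [-0.09  0.9  -0.16] yaw -12.8
```

carry_out --pt "0 0 0.0001 0 0 3" --pt "0 0 0.0001 0 0 3" --pt "0 0 0 0 0 0"

```text
time: 7.2
tcp_pos: [529.4, -30.2, 101.6]
ee_rot: [0.042, 0.705, -0.042, 0.706]
contact_force: [-4.1, 0.1, 17.3]
grip_width: 41.2
```

```bash
python3 st.py
```

```text
7.2 [529.38 -30.24 101.55] [-4.08  0.11 17.3 ] [-0.18  0.88 -0.17] yaw -6.8
```

carry_out --pt "0 0 0.0003 0 0 3" --pt "0 0 0.0002 0 0 3" --pt "0 0 0 0 0 0"

```text
time: 7.5
tcp_pos: [529.2, -30.3, 102.0]
ee_rot: [0.005, 0.707, -0.005, 0.707]
contact_force: [-3.5, 0.0, 16.4]
grip_width: 41.1
```

```bash
python3 st.py
```

```text
7.5 [529.23 -30.28 102.02] [-3.48  0.   16.41] [-0.24  0.94 -0.14] yaw -0.8
```

Climbing steadily with the force held; continue (42° so far).

carry_out --pt "0 0 0.0002 0 0 3" --pt "0 0 0.0002 0 0 3" --pt "0 0 0 0 0 0"

```text
time: 7.8
tcp_pos: [529.1, -30.3, 102.4]
ee_rot: [-0.032, 0.706, 0.032, 0.707]
contact_force: [-3.7, -0.1, 18.1]
grip_width: 40.9
```

```bash
python3 st.py
```

```text
7.8 [529.1  -30.3  102.42] [-3.7  -0.12 18.1 ] [-0.17  1.03 -0.21] yaw 5.2
```

carry_out --pt "0 0 0.0005 0 0 3" --pt "0 0 0.0003 0 0 3" --pt "0 0 0 0 0 0"

```text
time: 8.1
tcp_pos: [529.1, -30.3, 103.1]
ee_rot: [-0.069, 0.703, 0.069, 0.704]
contact_force: [-2.2, -0.4, 14.6]
grip_width: 40.9
```

```bash
python3 st.py
```

```text
8.1 [529.13 -30.33 103.07] [-2.21 -0.44 14.64] [-0.28  0.89 -0.16] yaw 11.2
```

carry_out --pt "0 0 0.0001 0 0 3" --pt "0 0 0.0002 0 0 3" --pt "0 0 0 0 0 0"

```text
time: 8.4
tcp_pos: [529.1, -30.4, 103.4]
ee_rot: [-0.105, 0.699, 0.106, 0.699]
contact_force: [-4.0, -1.1, 16.2]
grip_width: 41.4
```

```bash
python3 st.py
```

```text
8.4 [529.06 -30.37 103.42] [-3.98 -1.1  16.16] [-0.28  0.99 -0.15] yaw 17.2
```

carry_out --pt "0 0 0.0002 0 0 3" --pt "0 0 0.0002 0 0 3" --pt "0 0 0 0 0 0"

```text
time: 8.7
tcp_pos: [529.0, -30.5, 103.8]
ee_rot: [-0.142, 0.693, 0.142, 0.693]
contact_force: [-3.9, -1.0, 15.9]
grip_width: 41.2
```

```bash
python3 st.py
```

```text
8.7 [528.96 -30.48 103.82] [-3.94 -1.01 15.93] [-0.41  1.06 -0.18] yaw 23.2
```

carry_out --pt "0 0 0.0002 0 0 3" --pt "0 0 0.0002 0 0 3" --pt "0 0 0 0 0 0"

```text
time: 9.0
tcp_pos: [528.9, -30.5, 104.3]
ee_rot: [-0.178, 0.684, 0.178, 0.685]
contact_force: [-3.8, -1.1, 16.6]
grip_width: 41.3
```

carry_out --pt "0 0 0.0002 0 0 3" --pt "0 0 0.0002 0 0 3" --pt "0 0 0 0 0 0"

```text
time: 9.3
tcp_pos: [528.8, -30.7, 104.7]
ee_rot: [-0.213, 0.674, 0.214, 0.674]
contact_force: [-5.2, -1.8, 17.0]
grip_width: 41.0
```

```bash
python3 st.py
```

```text
9.3 [528.79 -30.67 104.66] [-5.18 -1.76 17.05] [-0.45  1.22 -0.19] yaw 35.2
```

carry_out --pt "0 0 0.002 0 0 0" --pt "0 0 0.002 0 0 0" --pt "0 0 0.001 0 0 0" --pt "0 0 0 0 0 0"

```text
time: 9.7
tcp_pos: [528.3, -30.5, 108.7]
ee_rot: [-0.213, 0.675, 0.213, 0.674]
contact_force: [-3.2, -1.3, 6.7]
grip_width: 41.2
```

carry_out --pt "0 0 0.002 0 0 0" --pt "0 0 0.002 0 0 0" --pt "0 0 0 0 0 0"

```text
time: 10.0
tcp_pos: [528.6, -30.1, 112.2]
ee_rot: [-0.213, 0.674, 0.213, 0.674]
contact_force: [-1.0, -1.3, -0.6]
grip_width: 41.0
```

carry_out --pt "0 0 0.002 0 0 0" --pt "0 0 0.002 0 0 0" --pt "0 0 0 0 0 0"

```text
time: 10.3
tcp_pos: [528.8, -30.1, 116.4]
ee_rot: [-0.213, 0.674, 0.213, 0.674]
contact_force: [-1.0, -0.5, -0.6]
grip_width: 41.4
```

Run:
```python
from h import *
im,d=camera('side');cv2.imwrite('pics/s3.png',cv2.resize(im[130:260,250:400],None,fx=4,fy=4,interpolation=cv2.INTER_CUBIC))
```

```text
(no output)
```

View pics/s3.png

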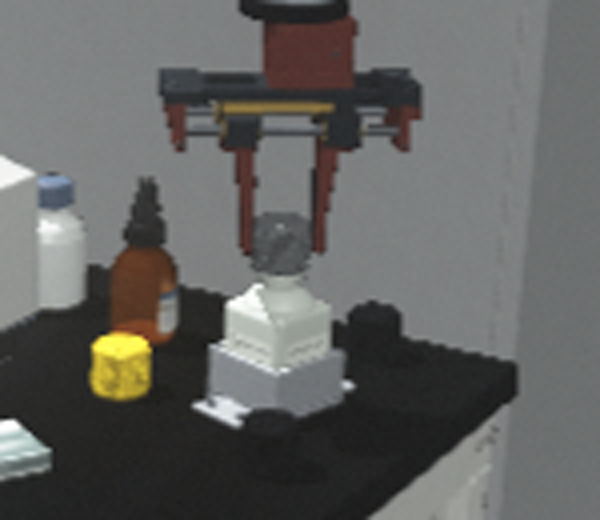

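carry_out --pt "0 0 0.003 0 0 0" --pt "0 0 0.003 0 0 0" --pt "0 0 0.004 0 0 0" --pt "0 0 0.005 0 0 0" --pt "0 0 0.01 0 0 0" --pt "0 0 0.015 0 0 0" --pt "0 0 0.015 0 0 0" --pt "0 0 0 0 0 0"

```text
time: 11.15
tcp_pos: [530.3, -30.3, 173.8]
ee_rot: [-0.213, 0.673, 0.213, 0.676]
contact_force: [0.4, -0.3, -1.8]
grip_width: 41.1
```

Run:
```python
from h import *
s=read_state();print(s['tcp_pos'],s['contact_force'],s['grip_width'])
im,d=camera('side');cv2.imwrite('pics/s4.png',cv2.resize(im[110:240,250:400],None,fx=4,fy=4,interpolation=cv2.INTER_CUBIC))
p=s['tcp_pos'];print((proj('side',[p,p-[0,0,14],p+[0,0,21.5]])-[250,110])*4)
```

```text
[530.32766996 -30.2817171  173.78704407] [ 0.42689622 -0.2964496  -1.8331725 ] 41.070022435352705
[[282.78780445 247.68045809]
 [281.84842223 266.82231401]
 [284.24361356 218.01533592]]
```

View pics/s4.png

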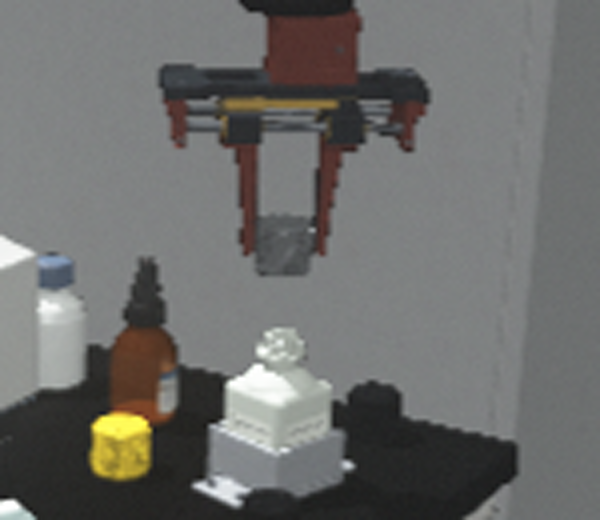

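carry_out --pt "-0.001 0.02 0 0 0 0" --pt "-0.003 0.035 0 0 0 0" --pt "-0.004 0.045 0 0 0 0" --pt "-0.004 0.045 0 0 0 0" --pt "-0.004 0.045 0 0 0 0" --pt "-0.004 0.045 0 0 0 0" --pt "-0.004 0.045 0 0 0 0" --pt "-0.003 0.04 0 0 0 0"

```text
time: 12.0
tcp_pos: [500.9, 292.1, 170.6]
ee_rot: [-0.214, 0.674, 0.214, 0.674]
contact_force: [0.5, -0.8, -0.5]
grip_width: 41.0
```

carry_out --pt "-0.002 0.03 -0.01 0 0 0" --pt "-0.001 0.02 -0.02 0 0 0" --pt "0 0.008 -0.03 0 0 0" --pt "0 0 -0.03 0 0 0" --pt "0 0 -0.02 0 0 0" --pt "0 0 -0.005 0 0 0" --pt "0 0 0 0 0 0" --pt "0 0 0 0 0 0"

```text
time: 12.8
tcp_pos: [499.5, 348.0, 57.2]
ee_rot: [-0.213, 0.674, 0.213, 0.675]
contact_force: [0.1, 0.4, 0.4]
grip_width: 41.2
```

Run:
```python
from h import *
s=read_state();p=s['tcp_pos'];print(p,s['contact_force'],s['grip_width'])
im,d=camera('side');cv2.imwrite('pics/s5.png',cv2.resize(im[190:310,190:330],None,fx=4,fy=4,interpolation=cv2.INTER_CUBIC))
print((proj('side',[p,p-[0,0,14],[500,348,0],[500,348,12]])-[190,190])*4)
im,d=camera('top');cv2.imwrite('pics/t5.png',cv2.resize(im[190:310,130:270],None,fx=4,fy=4,interpolation=cv2.INTER_CUBIC))
print((proj('top',[p,p-[0,0,14],[500,348,0],[500,348,12]])-[130,190])*4)
```

```text
[499.47696151 348.00054132  57.19350171] [0.08153857 0.39780908 0.38586689] 41.1623610356884
[[244.61406302 290.27278454]
 [244.68070236 312.1835151 ]
 [244.14840379 378.33595206]
 [244.0901164  360.06890213]]
[[241.57632241 226.48923795]
 [246.73638834 227.4262752 ]
 [261.89127678 229.22010619]
 [257.79418782 228.46629109]]
```

View pics/s5.png

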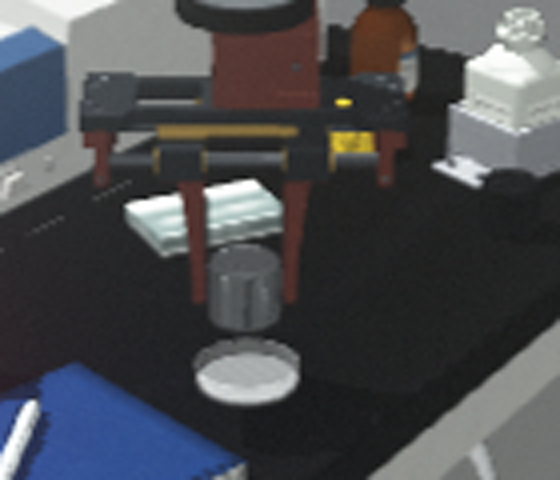

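View pics/t5.png

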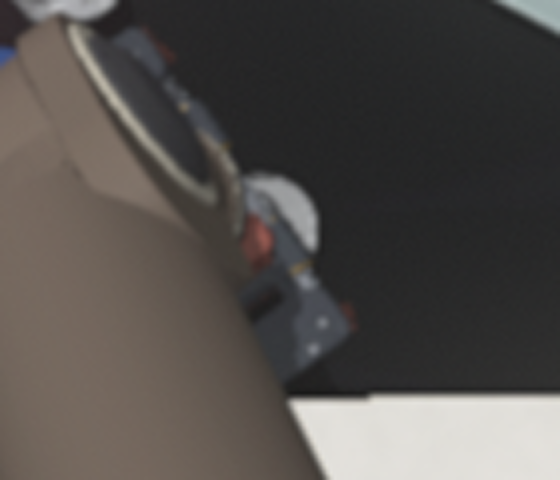

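Run:
```python
from h import *
im=cv2.imread('pics/side1.png')[260:310,220:280];z=cv2.resize(im,None,fx=10,fy=10,interpolation=cv2.INTER_CUBIC)
t=np.linspace(0,2*np.pi,90)
def draw(z,n,c,off,sc):
    for r,h,col in((30,0,(0,0,255)),(30,12,(0,255,0))):
        q=np.c_[c[0]+r*np.cos(t),c[1]+r*np.sin(t),0*t+h]
        uv=(proj(n,q)-off+.5)*sc
        cv2.polylines(z,[uv.astype(np.int32)],True,col,1)
draw(z,'side',(500,348),np.array([220,260]),10)
im=cv2.imread('pics/top0.png')[222:272,170:220];y=cv2.resize(im,None,fx=5,fy=5,interpolation=cv2.INTER_CUBIC)
draw(y,'top',(500,348),np.array([170,222]),5)
c=np.zeros((500,800,3),np.uint8);c[:,:530]=z[:,:530];c[:250,550:]=y;cv2.imwrite('pics/ov.png',c)
```

```text
(no output)
```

View pics/ov.png

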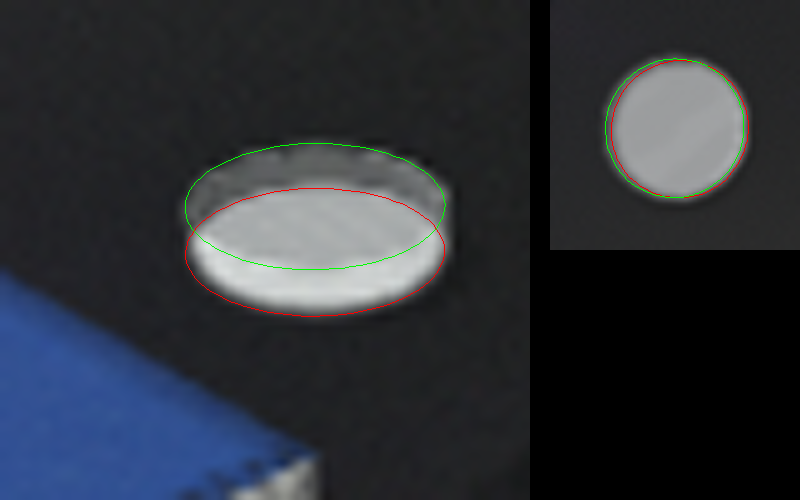

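carry_out --pt "-0.0003 -0.0003 -0.015 0 0 0" --pt "0 0 -0.012 0 0 0" --pt "0 0 -0.006 0 0 0" --pt "0 0 -0.003 0 0 0" --pt "0 0 0 0 0 0" --pt "0 0 0 0 0 0"

```text
time: 13.5
tcp_pos: [498.8, 347.5, 20.4]
ee_rot: [-0.213, 0.674, 0.213, 0.674]
contact_force: [1.1, 0.2, -1.1]
grip_width: 41.2
```

carry_out --pt "0 0 -0.002 0 0 0" --pt "0 0 0 0 0 0"

```text
time: 13.7
tcp_pos: [498.7, 347.6, 18.4]
ee_rot: [-0.213, 0.674, 0.213, 0.674]
contact_force: [-0.5, 0.3, -1.7]
grip_width: 41.1
```

Run:
```python
from h import *
s=read_state();p=s['tcp_pos'];print(p,s['contact_force'],s['grip_width'])
im,d=camera('side');cv2.imwrite('pics/s6.png',cv2.resize(im[220:310,190:310],None,fx=6,fy=6,interpolation=cv2.INTER_CUBIC))
```

```text
[498.68369547 347.56178061  18.44931194] [-0.49270614  0.3027429  -1.67165116] 41.13333183523165
```

View pics/s6.png

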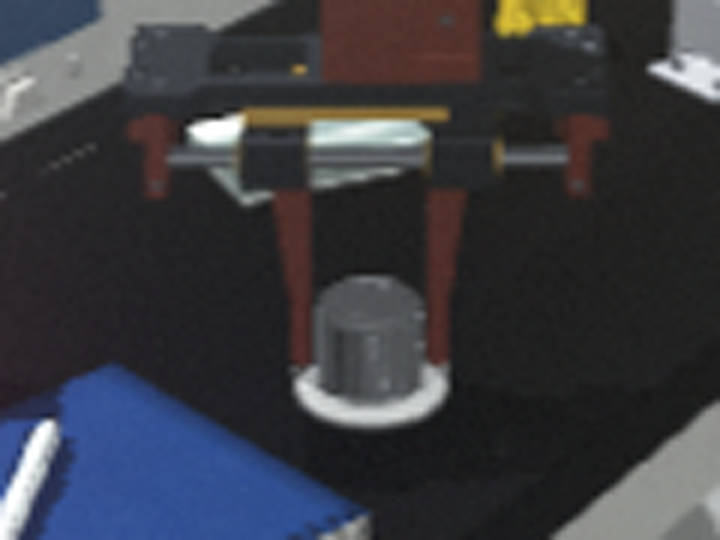

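carry_out --pt "0.0004 0 -0.001 0 0 0" --pt "0 0 0 0 0 0"

```text
time: 13.95
tcp_pos: [499.1, 347.5, 17.4]
ee_rot: [-0.213, 0.674, 0.213, 0.674]
contact_force: [-0.1, -0.2, -1.0]
grip_width: 41.4
```

carry_out --pt "0 0 -0.001 0 0 0" --pt "0 0 0 0 0 0"

```text
time: 14.15
tcp_pos: [499.0, 347.4, 16.3]
ee_rot: [-0.213, 0.674, 0.213, 0.674]
contact_force: [-0.0, -0.5, -0.6]
grip_width: 41.4
```

carry_out --pt "0 0 -0.0006 0 0 0" --pt "0 0 0 0 0 0"

```text
time: 14.35
tcp_pos: [499.1, 347.5, 16.0]
ee_rot: [-0.213, 0.674, 0.213, 0.674]
contact_force: [0.2, -1.3, 3.1]
grip_width: 41.0
```

carry_out --pt "0 0 -0.0005 0 0 0" --pt "0 0 0 0 0 0"

```text
time: 14.55
tcp_pos: [499.1, 347.5, 15.9]
ee_rot: [-0.213, 0.674, 0.213, 0.674]
contact_force: [-1.4, -1.2, 7.4]
grip_width: 40.9
```

carry_out --pt "0 0 0.0006 0 0 0" --pt "0 0 0 0 0 0"

```text
time: 14.75
tcp_pos: [499.1, 347.6, 16.0]
ee_rot: [-0.213, 0.674, 0.213, 0.674]
contact_force: [0.5, -0.3, 3.5]
grip_width: 41.0
```

carry_out --pt "0 0 0 0 0 0" --pt "0 0 0 0 0 0" --pt "0 0 0 0 0 0" --pt "0 0 0 0 0 0" --pt "0 0 0 0 0 0" --hand 0.065

```text
time: 15.25
tcp_pos: [499.0, 347.5, 15.8]
ee_rot: [-0.213, 0.674, 0.213, 0.674]
contact_force: [0.2, 0.5, -0.4]
grip_width: 64.8
```

carry_out --pt "0 0 0.005 0 0 0" --pt "0 0 0.015 0 0 0" --pt "0 0 0.03 0 0 0" --pt "0 0 0.04 0 0 0" --pt "0 0 0.04 0 0 0" --pt "0 0 0.03 0 0 0" --pt "0 0 0 0 0 0" --pt "0 0 0 0 0 0"

```text
time: 16.05
tcp_pos: [499.3, 347.7, 177.5]
ee_rot: [-0.213, 0.673, 0.214, 0.675]
contact_force: [0.7, 0.1, -0.5]
grip_width: 65.1
```

```bash
python3 st.py
python3 - <<'E'
from h import *
im,d=camera('side');cv2.imwrite('pics/s7.png',im)
for t in('cap','dish','bottle'):print(t,[(m['centre'],round(m['score'],2)) for m in mark_of('side',t)])
z=cv2.resize(im[240:300,220:280],None,fx=8,fy=8,interpolation=cv2.INTER_CUBIC)
b=cv2.resize(im[160:260,270:370],None,fx=3,fy=3,interpolation=cv2.INTER_CUBIC)
c=np.zeros((480,800,3),np.uint8);c[:,:480]=z;c[:300,490:790]=b;cv2.imwrite('pics/s7z.png',c)
E
```

```text
16.05 [499.33 347.71 177.5 ] [ 0.66  0.07 -0.47] [-0.07  0.05  0.03] yaw 35.1
cap [([249.8, 285.3], 0.89), ([317.0, 251.7], 0.75), ([340.6, 219.4], 0.63), ([283.3, 226.5], 0.57)]
dish [([251.8, 287.0], 0.58)]
bottle [([318.3, 226.6], 0.74)]
```

View pics/s7z.png

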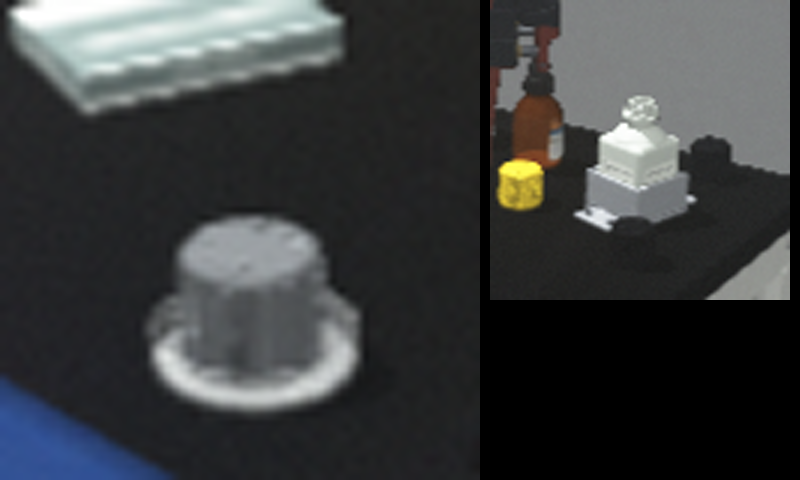

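Cap (zoom ~253,300) stands upright, centred in the dish (~255,360); the bottle sits down in its holder and bystanders look unmoved. Handing in.

```bash
python3 -c "
from bench import *
print(job_done())"
```

```text
the job is handed in; nothing more can be done
None
```

The grey cap is off the bottle and standing top up, released, in the middle of the glass dish. I handed the job in at about 16 s; no verdict is reported.

**What I did**
- I gripped the cap high so the fingertips would clear the dish rim, then pressed to about 16 N. The teeth met crest on crest at about 4 mm, and a small turn seated them.
- I kept it pressed and turned it 78° anticlockwise, easing the hand up with the thread. The wrist then showed only about the cap's weight, so I lifted it off.
- The cap touched the dish floor at fingertip height 16 mm, as expected. I opened the fingers and raised the arm clear.

**Last checks**
- **Cap and dish:** the side picture shows the cap upright and centred in the dish to within about 1 mm.
- **Bottle:** it is upright and fully down in its holder.
- **Bystanders:** the lens pack and amber bottle look unmoved by eye. I did not measure them, and I did not recheck the beaker.
- **Arm:** the hand is free and about 175 mm up, with no contact force.

**Force overshoots:** the press read 19.4 N briefly when the teeth met, and 18.1 N once while turning, both over the 16–17 N target. Even with 4.5 N for the bottle and about 1 N for the cap, that stays under the 30 N limit. Setting down peaked at 7.4 N because I stepped once more after contact, and the hand was still loaded by 3.5 N just before it opened.

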